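# Clamp the test cell shut for its leak test

### The arm

A 7-joint arm with a two-finger parallel gripper is mounted at the origin on the work surface. World frame = base frame: x ahead of the robot, y to its left, z up, the work surface at z = 0. Lengths are in m, angles in rad, forces in N, time in s.
With the tool pointing down it reaches from about 0.425 to 0.925 m from the base axis. Payload 6.8 kg.
Tool frame: the origin (TCP) lies at the very end of the fingers, on their centre line; the grasp point (between the pads) lies 19 mm behind it (arm.grip_point_offset is the distance from the TCP to the grasp point, in m); z points along the fingers, y is the line along which they close (so a half turn about z gives the same grasp; the last joint's range is limited). The gripper opens to 85 mm and grips with 20 to 120 N. Pads are 22 mm wide; open, the fingers measure 114 mm over their backs; the gripper's body (76 mm by 85 mm) begins 54 mm behind the grasp point. The pads swing forward as they close: fully open they stand 13 mm farther back than shut.
Start: joints at [-1.257, 0.477, 0.022, 1.555, -0.011, 1.109, -0.083], TCP at [0.276, 0.616, 0.231] pointing down, gripper open.
Joint ranges: [-2.96, 2.96], [-0.34, 2.1], [-1.41, 1.46], [0.24, 2.44], [-1.37, 4.51], [0.17, 1.92], [-2.96, 2.96]. Speed limits (rad/s): [2.39, 2.39, 3.14, 3.14, 3.14, 3.14, 3.14].

### API

Orientations are given as a unit quaternion [x, y, z, w].
In Python, from bench import arm gives the robot as it stands. Calls block until the motion is done:
- arm.move_pose(position, orientation): joint-space move of the TCP to a pose.
- arm.movel(position, vel=0.15, attitude=None): straight line of the TCP; attitude=None keeps the orientation; vel is the mean speed in m/s.
- arm.move_j(angles): joint-space move.
- arm.gripper_open() and arm.gripper_close(): open the fingers fully, or close them until they stop; the grip force is fixed at half the most.
- arm.sleep(seconds).
- arm.ik(position, orientation): joint angles nearest the present ones, or None.
- arm.observe(): the state.
- arm.read_camera(name): name is "scene" or "top"; returns the picture (400x640x3 uint8, red, green, blue); there is no depth.
- arm.camera_params(name): a dict with "vfov" (degrees; the focal length in pixels is half the picture's height over the tangent of half this angle, whatever the lens; pixels are square), "cx", "cy" (the principal point, pixels), "xyz" and "rotation" of the camera in the world. Camera axes: x right, y down, z forward; pixel columns grow to the right and rows downward; lengths in m; the calibration is good to about 2 mm. A picture is of the moment at which its call begins. camera_params takes no time and is no camera call.
A pose or a line that the arm cannot do raises arm.MotionError and nothing moves.
- arm.close_job(): hands the job in; it is judged then, once.
The state is a dict: "clock": time; "qpos": joint angles; "joint_vel": joint speeds; "tau": joint torques, N m; "eef_pos": TCP position; "ee_rot": TCP orientation; "force": force on the tool from outside, world axes, zero at the start; "ft_torque": the same for the moment, N m; "finger_gap": finger opening in m; "gripper_force": force on a finger pad.
Only numpy, scipy, OpenCV 4.12 (cv2) and the standard library are available. Lean on these libraries where they do the work, as an engineer would, in place of code of your own. Each camera call takes 0.05 s, during which the arm holds its last target. There are 200 camera calls.

### The job

The square two-plate test cell on the lab bench stands in one of two upright F-clamps; the other clamp is empty. Push the free jaw of the clamp that holds the cell down its bar until its pad sits on the cell and the jaw tilts and binds, then grip its T-handle and screw it tight with about a quarter turn clockwise (seen from above). Let go, with the cell held firmly and still in its place; leave the empty clamp as it is.

Things in the scene. Friction and masses are not known exactly. Their poses are not given: they have to be found in the camera images.
- heel (a point): Centre of the flat top of the heel of the free jaw (clamp with the cell): dark steel block 26 mm wide (y), 28 long (x), 36 tall, behind the upright bar. Push it down here, or pinch its width. x axis: along the jaw's arm to the screw. Slides at under 8 N, stays put. Pad meets the cell when this is about 135 mm above the bench; 10 to 15 N then tilts the arm up 1 to 2 deg (heel 2 to 4 mm lower).
- handle (a point): Centre of the black T-handle on top of that clamp's upright screw, 116 mm from the heel along its x, 57 mm above the heel's top. The grip is a bar 60 mm long (its x axis), 14 mm thick (y), 24 mm tall; z up. It turns with the screw about the vertical and moves up and down with the jaw. The upright bar, 41 mm from the heel's centre, ends 174 mm above the bench.
- screw (a joint): Turning angle of that screw, rad, growing clockwise seen from above (tightening). At 0 the handle's bar lies along the jaw's arm; it starts within 0.25 of 0. It turns stiffly (0.06 to 0.2 N m) and stays where it is left; 6 mm of pad travel per turn, stop at 3.2.
- foot: The round steel pad, 32 mm across, at the screw's lower end under the same jaw's arm. Origin: centre of its underside, which presses on the cell; 10 to 26 mm above the cell at the start.
- cell: The work: loose square test cell, 76 x 76 x 46 mm, two aluminium plates with a black gasket between, a short brass port on two sides; 0.4 to 0.7 kg. Origin: centre of its underside. It lies under the pad on the clamp's steel anvil, 35 mm above the bench; the clamp's base plate (200 x 110 x 15 mm) is bolted down.
- spare_heel (a point): Centre of the heel top of the other clamp, of the same shape and size, with nothing between its jaws. To be left alone.
Things that resemble listed ones, but are neither listed nor needed, are in the scene too. Leave any turquoise look-alike of the cell alone.

How it is judged:
On the way:
1. the free jaw has been slid down so that its pad presses on the cell and the jaw is tilted, the screw not yet turned (contact force between foot and cell above 1 N and angle between heel's own z axis and vertical above 0.012 rad and value of joint screw below 0.4 rad), for 0.1 s.
At the end, for the whole second after the job is handed in: The pad presses on the cell with more than 8 N, the jaw is tilted by more than 0.012 rad, the screw stands beyond 0.9 rad, the pad is within 15 mm of the cell's middle, the cell has moved less than 15 mm, and the empty clamp's jaw less than 8 mm (contact force between foot and cell above 8 N and value of joint screw above 0.9 rad and angle between heel's own z axis and vertical above 0.012 rad and horizontal distance between foot and cell below 0.015 m and distance of cell from where it was at the start of the episode below 0.015 m and distance of spare_heel from where it was at the start of the episode below 0.008 m); the robot touches nothing.
It fails at once if the empty clamp's jaw is moved by 8 mm or more (distance of spare_heel from where it was at the start of the episode above 0.008 m).
It fails at once if the cell is shifted by 15 mm or more (distance of cell from where it was at the start of the episode above 0.015 m).
It also fails if it takes over 51 s, if anything falls off the work surface, if the arm or the gripper's body presses on something with over 40 N, if the wrist force passes 120 N, or if a joint passes its speed limit or range.

## Working session

There is one attempt and no reset: what is moved stays moved. The work goes in short steps, each a Python script; the robot and the scene stay as the last script left them, time stands still between calls to the robot, and variables do not carry over. Pictures are saved under pics/ and viewed, at most 10 in all, crops included, and the job is handed in when it is done.

```bash
mkdir -p pics; ls; python3 - <<'E'
from bench import arm
import cv2,numpy as np
for n in("scene","top"):
    im=arm.read_camera(n); cv2.imwrite(f"pics/{n}0.png",im[...,::-1]); p=arm.camera_params(n); print(n,p)
o=arm.observe();print(o["clock"],o["eef_pos"],o["ee_rot"],o["finger_gap"],arm.grip_point_offset)
E
```

```text
pics
scene {'vfov': 56.5407716019646, 'cx': 317.07880264270955, 'cy': 198.7410610157098, 'xyz': array([0.9363521 , 0.45681484, 0.79457098]), 'rotation': array([ 0.35868728,  0.8619388 , -0.32870107, -0.14269038])}
top {'vfov': 49.431060737294004, 'cx': 308.54166714688404, 'cy': 191.48701737241413, 'xyz': array([0.36567846, 0.02289415, 1.1770365 ]), 'rotation': array([-0.70063752,  0.71049703, -0.04561664,  0.04711856])}
0.1 [0.27612149 0.61535218 0.23040245] [ 2.09323591e-01  9.77846064e-01 -8.33668402e-04 -1.17399453e-04] 0.08534754114996894 0.0187
```

View pics/scene0.png

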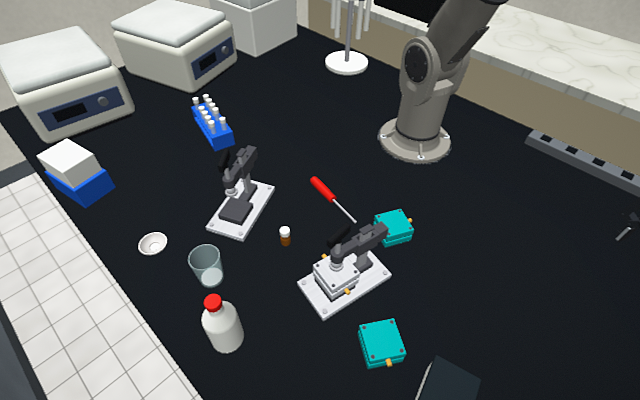

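View pics/top0.png

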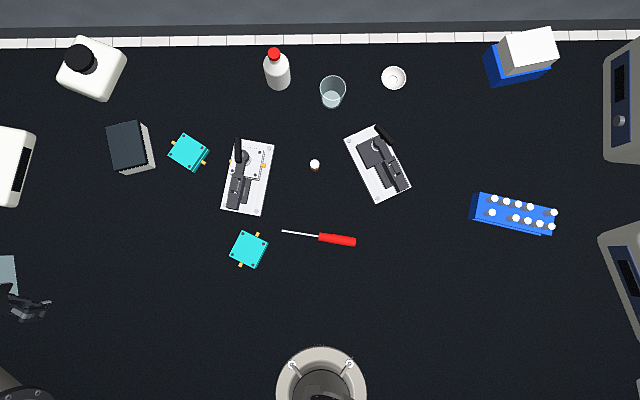

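The clamp with the aluminium cell is at about (345,270) in scene and (245,175) in top. The empty clamp is at (240,195) and (378,163), and its jaw sits over a bare anvil. The turquoise blocks are decoys. Next I'll take an enlarged crop to confirm this and get pixels.

```bash
python3 - <<'E'
import cv2,numpy as np
a=cv2.imread("pics/scene0.png")[205:325,290:400]; b=cv2.imread("pics/top0.png")[130:220,210:285]
a=cv2.resize(a,(440,480),interpolation=cv2.INTER_CUBIC); b=cv2.resize(b,(360,432),interpolation=cv2.INTER_CUBIC)
# a scale 4 ; b scale 4.8
c=np.zeros((480,800,3),np.uint8); c[:,:440]=a; c[:432,440:]=b
c=np.clip(255*(c/255.)**0.6,0,255).astype(np.uint8)
cv2.imwrite("pics/crop1.png",c)
E
```

```text
(no output)
```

View pics/crop1.png

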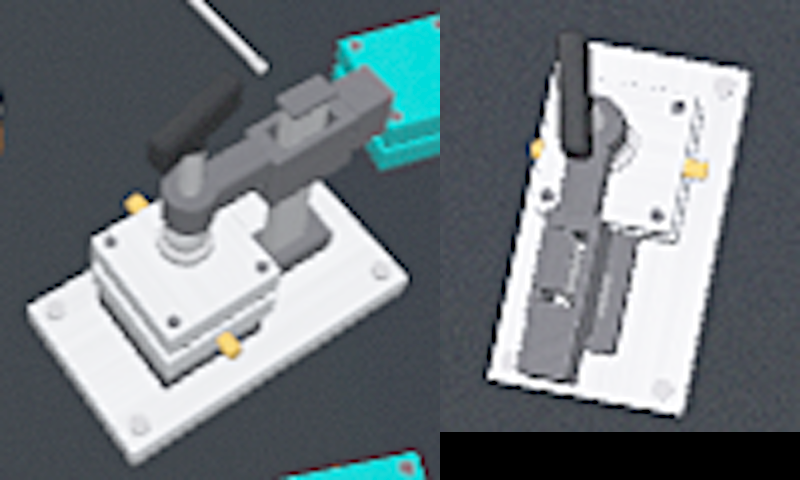

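The crop confirms it: the aluminium cell with brass ports sits under this jaw. In crop pixels the handle centre is about (195,118) in scene and (574,96) in top. The heel top is about (360,92) and (551,347), and the plate corners show clearly in top.

```bash
cat > h.py <<'E'
from bench import arm
import numpy as np, cv2
from scipy.spatial.transform import Rotation as R
def ray(n,uv):
    p=arm.camera_params(n); f=200/np.tan(np.radians(p["vfov"]/2))
    d=R.from_quat(p["rotation"]).apply([(uv[0]-p["cx"])/f,(uv[1]-p["cy"])/f,1]); return np.array(p["xyz"]),d/np.linalg.norm(d)
def plane(n,uv,z):
    o,d=ray(n,uv); return o+d*(z-o[2])/d[2]
def tri(a,b):
    A=[];B=[]
    for n,uv in(("scene",a),("top",b)):
        o,d=ray(n,uv);P=np.eye(3)-np.outer(d,d);A.append(P);B.append(P@o)
    x=np.linalg.lstsq(np.vstack(A),np.hstack(B),rcond=None)[0]
    return x,[np.linalg.norm(P@x-q) for P,q in zip(A,B)]
E
python3 - <<'E'
from h import *
S=lambda u,v:(290+u/4,205+v/4)
T=lambda u,v:(210+(u-440)/4.8,130+v/4.8)
print("handle",tri(S(195,118),T(574,96)))
print("heel",tri(S(360,92),T(551,347)))
c=[plane("top",T(*q),.015) for q in((588,40),(750,70),(683,415),(490,378))]
s=[plane("scene",S(*q),.015) for q in((28,305),(135,455),(408,278),(310,180))]
for k in(c,s):
    k=np.array(k);print(k.round(3),k.mean(0),[np.linalg.norm(k[i]-k[i-1]).round(3) for i in range(4)])
E
```

```text
handle (array([0.59164605, 0.18457652, 0.20509681]), [np.float64(0.0004722164724298475), np.float64(0.00047221647242977663)])
heel (array([0.47775971, 0.20679245, 0.14179217]), [np.float64(0.0018586728387402307), np.float64(0.0018586728387402986)])
[[0.669 0.208 0.015]
 [0.65  0.115 0.015]
 [0.453 0.154 0.015]
 [0.476 0.262 0.015]] [0.5619473  0.18463903 0.015     ] [np.float64(0.2), np.float64(0.094), np.float64(0.2), np.float64(0.11)]
[[0.65  0.12  0.015]
 [0.672 0.228 0.015]
 [0.478 0.267 0.015]
 [0.465 0.181 0.015]] [0.56610904 0.19888424 0.015     ] [np.float64(0.195), np.float64(0.11), np.float64(0.198), np.float64(0.087)]
```

```bash
cat >> h.py <<'E'
def quat(yaw):  # tool down, tool x at yaw
    return (R.from_euler("z",yaw)*R.from_euler("x",np.pi)).as_quat()
E
python3 - <<'E'
from h import *
T=lambda u,v:(210+(u-440)/4.8,130+v/4.8)
a,b=plane("top",T(572,33),.217),plane("top",T(577,158),.217); d=a-b
print("bar",a,b,np.linalg.norm(d),np.degrees(np.arctan2(d[1],d[0])))
yaw=np.radians(180-11.2); q=quat(yaw); heel=[.478,.207]
o=arm.observe(); p=o["eef_pos"]
arm.gripper_close()
arm.movel([p[0],p[1],.36],.25)
arm.move_pose([*heel,.30],q)
arm.movel([*heel,.175],.12)
o=arm.observe(); print(o["clock"],o["eef_pos"],o["qpos"],o["force"],o["finger_gap"])
for n in("scene","top"): cv2.imwrite(f"pics/{n}1.png",arm.read_camera(n)[...,::-1])
a=cv2.imread("pics/scene1.png")[160:320,290:440]; b=cv2.imread("pics/top1.png")[130:220,210:285]
c=np.hstack([cv2.resize(a,(400,427)),cv2.resize(b,(356,427))])
cv2.imwrite("pics/c2.png",np.clip(255*(c/255.)**0.6,0,255).astype(np.uint8))
for y in(168.8,): print(arm.ik([.5916,.1846,.2],quat(np.radians(y))),arm.ik([.5916,.1846,.2],quat(np.radians(y-90))))
E
```

```text
bar [0.61958351 0.1834002  0.217     ] [0.55945859 0.18059807 0.217     ] 0.06019018980000407 2.668353477806623
4.4083 [0.47853283 0.2072963  0.17569228] [-0.71938315  0.29187078  0.2288291   1.99040679 -0.08582589  0.86691882
  0.93093191] [-0.71019266 -0.07036868  0.23527602] -2.453980366009436e-05
[-0.60136602  0.42336989  0.26356823  1.74023075 -0.12797864  0.99475945
  1.08516299] [-0.82276914  0.46342724  0.57059496  1.75531481 -0.28959083  1.00754814
 -0.33930486]
```

View pics/c2.png

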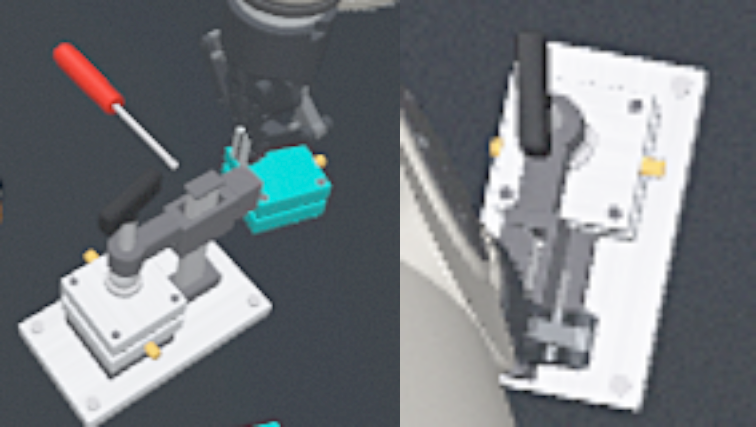

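The closed fingertips stand over the heel, at about (240,155) in the crop. The T-bar's yaw is about +2.7°, against −11.2° for the arm, so the screw starts near −0.24, which is plausible. Next I push down with force feedback.

```bash
python3 - <<'E'
from h import *
heel=[.478,.207]; f0=arm.observe()["force"][2]
log=[]; z=.160; z8=None
arm.movel([*heel,z],.05)
while z>.122:
    o=arm.observe(); f=o["force"][2]-f0; log.append((round(z*1e3,1),round(o["eef_pos"][2]*1e3,1),round(f,1)))
    if f>22: break
    z-=.001; arm.movel([*heel,z],.02)
print(arm.observe()["clock"]); print(log)
E
```

```text
12.7083
[(160.0, np.float64(159.5), np.float64(-0.0)), (159.0, np.float64(159.1), np.float64(0.8)), (158.0, np.float64(158.0), np.float64(0.2)), (157.0, np.float64(156.9), np.float64(0.3)), (156.0, np.float64(155.9), np.float64(0.0)), (155.0, np.float64(154.9), np.float64(-0.2)), (154.0, np.float64(153.9), np.float64(0.3)), (153.0, np.float64(153.0), np.float64(-0.1)), (152.0, np.float64(151.9), np.float64(-0.1)), (151.0, np.float64(150.9), np.float64(-0.5)), (150.0, np.float64(149.9), np.float64(-0.4)), (149.0, np.float64(148.9), np.float64(-0.5)), (148.0, np.float64(148.0), np.float64(-0.3)), (147.0, np.float64(147.0), np.float64(0.2)), (146.0, np.float64(146.0), np.float64(1.5)), (145.0, np.float64(144.9), np.float64(0.7)), (144.0, np.float64(143.9), np.float64(0.2)), (143.0, np.float64(142.9), np.float64(-0.1)), (142.0, np.float64(141.9), np.float64(0.4)), (141.0, np.float64(140.9), np.float64(0.5)), (140.0, np.float64(139.9), np.float64(0.9)), (139.0, np.float64(138.9), np.float64(-0.6)), (138.0, np.float64(137.9), np.float64(0.9)), (137.0, np.float64(136.9), np.float64(0.8)), (136.0, np.float64(135.9), np.float64(0.6)), (135.0, np.float64(134.9), np.float64(0.5)), (134.0, np.float64(134.0), np.float64(2.7)), (133.0, np.float64(133.2), np.float64(4.7)), (132.0, np.float64(132.5), np.float64(9.8)), (131.0, np.float64(132.0), np.float64(14.7)), (130.0, np.float64(131.5), np.float64(19.6)), (129.0, np.float64(131.0), np.float64(25.4))]
```

```bash
python3 - <<'E'
from h import *
arm.sleep(.3)
arm.movel([.478,.207,.29],.2)
arm.gripper_open()
q=quat(np.radians(182.7))
arm.move_pose([.5916,.1846,.30],q)
o=arm.observe(); print(o["clock"],o["qpos"],o["force"])
for n in("scene","top"): cv2.imwrite(f"pics/{n}2.png",arm.read_camera(n)[...,::-1])
a=cv2.imread("pics/scene2.png")[180:300,290:410]; b=cv2.imread("pics/top2.png")[130:220,210:285]
c=np.hstack([cv2.resize(a,(432,432),interpolation=2),cv2.resize(b,(360,432),interpolation=2)])
cv2.imwrite("pics/c3.png",np.clip(255*(c/255.)**0.6,0,255).astype(np.uint8))
E
```

```text
15.2833 [-0.61764069  0.33690524  0.28268933  1.62711112 -0.09917865  1.1927112
  1.30315914] [1.23216957 0.41229967 0.06051573]
```

View pics/c3.png

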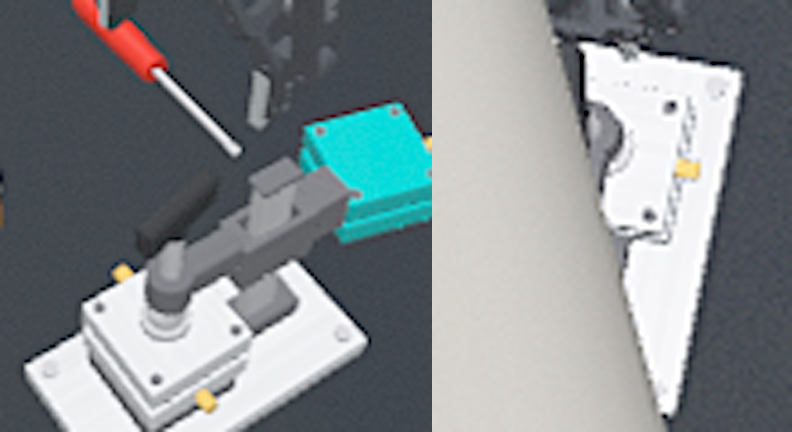

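The jaw is down with its pad on the cell, and the handle centre is at about (178,210) in the crop. I cross-check that with the scene ray at its new height, then grip.

```bash
python3 - <<'E'
from h import *
p=plane("scene",(290+178/3.6,180+210/3.6),.193); print("handle chk",p)
h=np.array([.591,.1846]); 
if np.linalg.norm(p[:2]-h)<.012: h=(h+p[:2])/2
print(h)
arm.movel([*h,.24],.15); f0=arm.observe()["force"]
arm.movel([*h,.179],.08)
o=arm.observe(); print(o["clock"],o["eef_pos"],o["force"]-f0)
cv2.imwrite("pics/s3.png",cv2.resize(arm.read_camera("scene")[170:310,270:430,::-1],(640,560)))
E
```

```text
handle chk [0.59028448 0.18671417 0.193     ]
[0.59064224 0.18565708]
16.8417 [0.59103902 0.18575303 0.17941729] [-0.99816111 -0.19115489 -0.94642656]
```

View pics/s3.png

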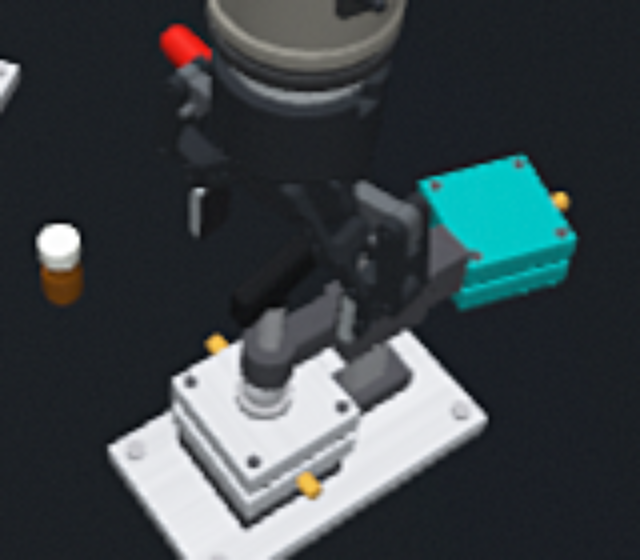

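The fingers straddle the bar: the tips are at (195,230) and (345,340), and their midpoint falls on the bar. I close and turn clockwise with joint 7.

```bash
python3 - <<'E'
from h import *
def pr(t):
    o=arm.observe(); print(t,round(o["clock"],2),o["eef_pos"].round(4),R.from_quat(o["ee_rot"]).as_matrix()[:2,0].round(3),o["force"].round(1),o["ft_torque"].round(2),round(o["finger_gap"],4),round(o["gripper_force"],1))
pr("pre"); arm.gripper_close(); pr("grip")
q0=np.array(arm.observe()["qpos"])
for k in range(1,6):
    q=q0.copy(); q[6]-=1.6*k/5; arm.move_j(q); pr(k)
    if np.abs(arm.observe()["force"]).max()>60: print("high");break
cv2.imwrite("pics/s4.png",cv2.resize(arm.read_camera("scene")[170:310,270:430,::-1],(640,560)))
E
```

```text
pre 16.89 [0.5911 0.1858 0.1796] [-0.999 -0.047] [0.3 1.  0.8] [-0.02  0.01 -0.02] 0.0855 0.0
grip 17.54 [0.5908 0.185  0.1792] [-0.999 -0.047] [-0.2 -1.4  3.4] [-0.53  0.13  0.02] 0.0132 59.2
1 17.95 [0.5908 0.1855 0.1792] [-0.964  0.266] [-0.5  0.4 -0.8] [ 0.23 -0.07 -0.03] 0.0128 59.0
2 18.36 [0.591  0.1859 0.1792] [-0.832  0.554] [ 1.9  3.  -1.8] [ 0.9  -0.55 -0.05] 0.0129 58.7
3 18.77 [0.5913 0.1861 0.1792] [-0.616  0.787] [ 3.6  4.3 -5.8] [ 1.59 -1.22  0.02] 0.0131 58.5
4 19.18 [0.5917 0.1863 0.1792] [-0.337  0.941] [ 3.8  4.6 -6.9] [ 1.71 -1.76 -0.01] 0.0127 58.6
5 19.58 [0.5918 0.1862 0.1793] [-0.024  1.   ] [ 3.9  5.1 -6.5] [ 1.63 -1.76  0.03] 0.0128 58.7
```

View pics/s4.png

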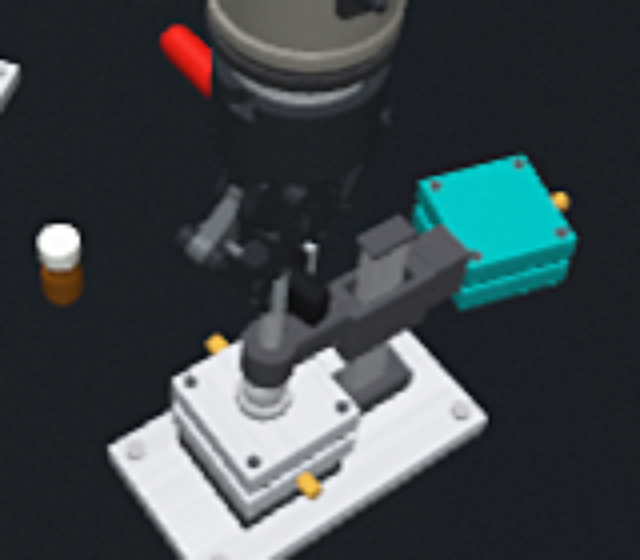

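The handle has turned with the gripper and now lies crosswise to the arm. I release, back off and check.

```bash
python3 - <<'E'
from h import *
arm.gripper_open(); p=arm.observe()["eef_pos"]
arm.movel([p[0],p[1],.30],.1)
arm.move_pose([.45,.0,.35],quat(np.radians(120)))
o=arm.observe(); print(o["clock"],o["force"])
for n in("scene","top"): cv2.imwrite(f"pics/{n}5.png",arm.read_camera(n)[...,::-1])
a=cv2.imread("pics/scene5.png")[180:300,290:410]; b=cv2.imread("pics/top5.png")[130:220,210:285]
c=np.hstack([cv2.resize(a,(432,432),interpolation=2),cv2.resize(b,(360,432),interpolation=2)])
cv2.imwrite("pics/c5.png",np.clip(255*(c/255.)**0.6,0,255).astype(np.uint8))
E
```

```text
22.6333 [0.86442547 0.36602103 0.41299437]
```

View pics/c5.png

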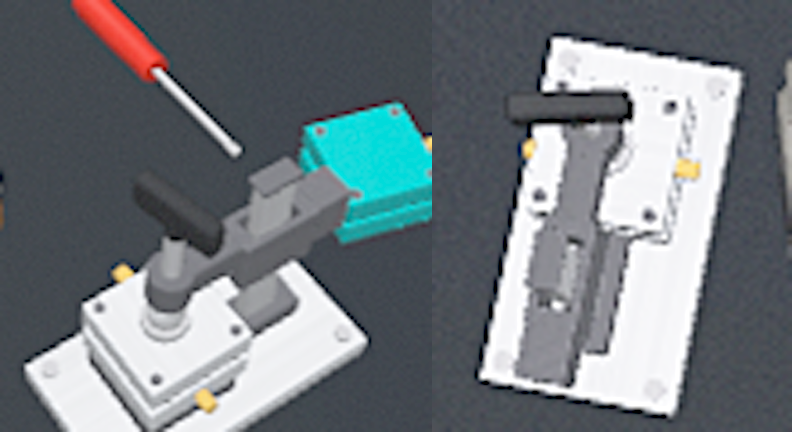

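The handle now lies crosswise in the top view, (510,108) to (630,105) in the crop, so the screw is at about 1.3 rad. The cell's ports are at the same pixels as before and the jaw is still down, so I hand it in.

```bash
python3 -c "
from bench import arm
print(arm.close_job())"
```

```text
the job is handed in; nothing more can be done
None
```

I clamped the cell and handed the job in at about 23 s. The jaw was pushed down until it bound at about 25 N, and the T-handle was turned about a quarter turn clockwise, to roughly 1.3 rad. I then let go; the cell had not visibly moved and I never touched the empty clamp. The pad force and jaw tilt were not measured directly, and the hand-in gave no verdict.

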